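Photometer check: hold the green check glass in the light path

TASK

Do the photometer's daily check: turn its selector knob to the green mark, and only then take the check glass with the green dot out of the rack, gripping it by its two white frosted sides only - the fingers must never touch its clear windows. Hold it upright in the light path, about midway between the lamp head and the detector head, windows squarely facing the heads and the beam passing through the middle of the window's width in the lower half of the glass, without the glass touching the instrument. Leave everything else where it is, and finish while still holding the glass there in the gripper.

Things in the scene. Friction and masses are not known exactly. Their poses are not given: they have to be found in the camera images.
- cell_green_mid (a point): centre, 32 mm above the underside, of the glass to use: upright solid glass block with a green dot and green top band, 22 mm across its white frosted faces (its x axis; grip these), 26 mm along the light's way through its clear windows (its y axis; 14 mm wide between 4 mm frosted plates; do not touch), 64 mm tall, about 90 g. Stands in a rack pocket, sunk 18 mm, 1 mm play; its top is 76 mm above the table
- cell_red_mid (a point): centre of the red-marked glass, otherwise the same: stays in the rack
- cell_blue_mid (a point): centre of the blue-marked glass, otherwise the same: stays in the rack
- rack: white block 60 x 190 x 30 mm (x, y, z), fixed; origin at the centre of its underside. Three pockets along its y axis, 60 mm apart, one glass in each (which is where varies). The glasses' axes are parallel to the rack's: windows face one another along the row, frosted faces look to the rack's free long sides
- photometer: fixed instrument: white deck 240 x 240 x 30 mm, origin at the centre of its underside; the selector knob is 70 mm in front of it (local -x, towards the robot). At local x = +55 mm two posts carry the lamp head (dark, local -y) and the detector head (blue, local +y), boxes 46 x 50 x 36 mm (x, y, z), tops 148 mm above the table; the space between them is empty
- beam (a point): midpoint of the light path between the heads, 130 mm above the table, 100 mm above the deck: a thin yellow beam 6 mm thick is seen there; y axis along the beam, x level across it, z up. Each head's face is 45 mm from this point, its lens ring 42 mm: a free gap of 84 mm
- selector_grip (a point): point on the knob's axis at the height to grip (67 mm above the table): black knob 48 mm across with an upright bar 46 mm long, 14 mm thick, 44 to 74 mm above the table, to be pinched across its thickness from above. The bar lies along this point's x axis, which turns with the knob; the white pointer line is at its -x end
- selector (a joint): knob angle in rad, growing clockwise seen from above; stops at 0 and 1.8. Spring detents at four marks round the knob's front side: white dot 0, red 0.6, GREEN 1.2, blue 1.8. Needs up to about 0.07 N m between detents; let go, it drops into the nearest. Starts at or near white or red
- tub: empty white plastic tub standing in a steel tray at the far right, 84 mm across, 65 mm high; origin under its centre: leave alone
- vial_a: small capped glass vial, 22 mm across, 51 mm tall, standing on the table between the rack and the photometer; origin under its centre: leave alone
- vial_b: a second such vial: leave alone
- spool: empty grey reel standing on end, 52 mm across, 80 mm tall, beyond the photometer and rack; origin under its centre: leave alone

How it is judged:
On the way:
1. the selector rests at the green mark with the green glass still in its pocket (value of joint selector between 1.05 and 1.35 rad and distance of cell_green_mid from where it was at the start of the episode below 0.008 m), for 0.3 s.
At the end, for the whole second after the job is handed in: Selector at green (+-0.15 rad). Fingers hold the green glass still, clear of instrument and rack, upright and square to the beam within 10 degrees, within 18 mm of midway between the heads, the beam within 6 mm of the window's mid-width and 2 to 32 mm above the glass's underside (value of joint selector between 1.05 and 1.35 rad and x of beam in the frame of cell_green_mid between -0.006 and 0.006 m and z of beam in the frame of cell_green_mid between -0.03 and 0 m and y of cell_green_mid in the frame of beam between -0.018 and 0.018 m and angle between the y axis of cell_green_mid and the y axis of beam, either way round below 0.18 rad and angle between cell_green_mid's own z axis and vertical below 0.18 rad and contact force between cell_green and the fingers above 1 N and contact force between cell_green and photometer below 0.05 N and contact force between cell_green and rack below 0.05 N and linear speed of cell_green below 0.02 m/s); the arm keeps its last pose, push and grip.
It fails at once if the fingers touch a clear window of the green glass (contact force between the fingers and cell_green_c0 above 0.3 N).
It fails at once if the green glass strikes the photometer (contact force between cell_green and photometer above 1 N).
It fails at once if another glass is moved from its pocket place (distance of any of cell_red_mid, cell_blue_mid from where it was at the start of the episode above 0.012 m).
It fails at once if the tub, a vial or the spool is pushed or tipped (distance of any of tub, vial_a, vial_b, spool from where it was at the start of the episode above 0.025 m or angle between any of tub, vial_a, vial_b, spool's own z axis and vertical above 0.3 rad).
It also fails if it takes over 61 s, if anything falls off the work surface, if the arm or the gripper's body presses on something with over 40 N, if the wrist force passes 120 N, or if a joint passes its speed limit or range.

ROBOT

A 6-joint arm with a two-finger parallel gripper is mounted at the origin on the work surface. World frame = base frame: x ahead of the robot, y to its left, z up, the work surface at z = 0. Lengths are in m, angles in rad, forces in N, time in s.
With the tool pointing down it reaches from about 0.4 to 0.925 m from the base axis. Payload 12.5 kg.
Tool frame: the origin (TCP) lies on the centre line of the jaws, within the pads' length; the fingertips stand 14 mm ahead of it and the grasp point (between the pads) lies 5 mm behind it (env.finger_overhang is the distance from the TCP to the fingertips, in m); x points along the fingers, y is the direction in which the jaws open and shut, and the axes are right-handed (so a half turn about x gives the same grasp; the last joint's range is limited). The gripper opens to 95 mm and grips with 3 to 60 N. Pads are 20 mm wide; open, the fingers measure 119 mm over their backs; the gripper's body (75 mm by 180 mm) begins 59 mm behind the grasp point.
Start: joints at [1.025, 0.491, 1.559, -0, 1.092, -0.106], TCP at [0.266, 0.566, 0.229] pointing down, gripper open.
Joint ranges: [-3.1, 3.1], [-0.84, 2.19], [0.05, 2.79], [-1.13, 4.28], [0.06, 2.93], [-2.69, 2.69]. Speed limits (rad/s): [2.22, 2.22, 2.79, 3.14, 3.14, 3.14].

INTERFACE

Orientations are given as a rotation vector (axis times angle).
In Python, from plant import env gives the robot as it stands. The module is installed in compiled form; this text tells all that it offers.
- The arm moves only by the tool servo_tool, never from a script. Its argument "rows" is a list that holds one entry, the list of rows, each a list of 7 numbers: the turn, a rotation vector about the tool's x, y, z in rad, then the shift along the tool's x, y, z in cm, then the opening, from 0 (shut) to 1 (fully open). A call has 1 to 10 rows; each row is the pose to reach, as a shift and turn from the pose commanded when the call began, along the tool's axes at that moment; what a row does not reach only later rows make up. A row lasts 1/10 s, in which the tool goes at most 50 mm and 8.59 degrees, less where a joint would pass 70% of its speed; a pose out of reach is approached as far as the arm can. A call with a gripper value outside its range is refused whole. The fingers move at their own pace and stop on an object; "squeeze" is the grip in N (left out, the last holds). Time passes only in rows, so rows that repeat a pose let the fingers close. It gives the time, the measured TCP pose, the force and the opening at its end, in the units of the state.
- env.observe(): the state, without advancing time (a new reading comes with each control period).
- env.read_camera(name): name is "scene" or "top" or "wrist"; returns a dict with "color" (384x512x3 uint8, red, green, blue), "depth" (384x512 float32, m along the optical axis (not along the pixel's ray), 0 where there is no reading), "fx", "fy", "cx", "cy" (pixels), "T" (4x4, takes a point from camera to world coordinates); the wrist camera has in their place "hand_eye" (4x4, takes a point from camera to tool coordinates, whose origin is the TCP and whose axes are the tool frame's). Camera axes: x right, y up, looking along -z (the intrinsics and any distortion apply to the point x, -y, -z); pixel columns grow to the right and rows downward; lengths in m; the calibration is good to about 2 mm. A picture is of the moment at which its call begins: read the wrist's pose just before it.
- env.hand_in(): hands the job in, once; it reports no verdict.
The state is a dict: "time": time; "joint_pos": joint angles; "joint_vel": joint speeds; "tau": joint torques, N m; "tool_pos": TCP position; "orientation": TCP orientation; "ft_force": force on the tool from outside, world axes, zero at the start; "moment": the same for the moment, N m; "gripper_width": finger opening in m.
Only numpy, scipy, OpenCV 4.12 (cv2) and the standard library are available. Lean on these libraries where they do the work, as an engineer would, in place of code of your own. Each camera call takes 0.05 s, during which the arm holds its last target.

## Working session

There is one attempt and no reset: what is moved stays moved. The work goes in short steps, Python scripts to look and compute and a tool call to move; the robot and the scene stay as the last step left them, time stands still between calls to the robot, and variables do not carry over. Pictures are saved under pics/ and viewed, and the job is handed in when it is done.

Besides the shell and the picture viewer there is one more tool, called after "Call:" by a JSON object that holds its "op" and its "data", one argument or row to a line. servo_tool: Moves the arm, as the interface text tells. Its arguments: {"type":"object","properties":{"rows":{"type":"array"},"squeeze":{"type":"number"}},"required":["rows"]}

```bash
ls; mkdir -p pics; python3 - <<'E'
from plant import env
import cv2,pickle
s=env.observe();print(s)
d={}
for n in ["scene","top","wrist"]:
    c=env.read_camera(n);d[n]=c
    cv2.imwrite(f"pics/{n}0.png",c["color"][:,:,::-1])
    print(n,{k:v for k,v in c.items() if k not in("color","depth")})
pickle.dump(d,open("d0.pkl","wb"))
E
```

```text
pics
{'time': 0.0, 'joint_pos': array([ 1.02538142e+00,  4.91551513e-01,  1.55947853e+00, -6.20450522e-06,
        1.09168707e+00, -1.05599339e-01]), 'joint_vel': array([ 1.84428607e-03,  2.20477406e-05, -3.84339073e-04,  1.69258171e-03,
       -1.98944650e-04,  1.41307177e-04]), 'tau': array([ 6.98814110e-04, -6.12631559e+01, -2.58184183e+01,  6.92872563e-02,
        4.82200587e-02, -8.41100996e-05]), 'tool_pos': array([0.26596321, 0.5653221 , 0.22805672]), 'orientation': array([ 0.34409656,  1.5434917 , -0.34578408]), 'ft_force': array([0.29014907, 0.61945809, 0.91821639]), 'moment': array([ 0.0303726,  0.0593172, -0.0220189]), 'gripper_width': 0.09511961722280904}
scene {'fx': 413.9819799608663, 'fy': 413.9819799608663, 'cx': 259.19774996536825, 'cy': 192.01572654668604, 'T': array([[ 1.08085013e-01, -6.49046109e-01,  7.53031724e-01,
         1.30107153e+00],
       [ 9.94141323e-01,  7.11841876e-02, -8.13378191e-02,
        -9.79983269e-02],
       [-8.11956445e-04,  7.57411354e-01,  6.52937502e-01,
         6.80287972e-01],
       [ 0.00000000e+00,  0.00000000e+00,  0.00000000e+00,
         1.00000000e+00]])}
top {'fx': 351.445030612, 'fy': 351.445030612, 'cx': 258.1014159276464, 'cy': 188.66535188108858, 'T': array([[ 0.01805377,  0.98233015, -0.18628347,  0.47040219],
       [-0.99962473,  0.01389476, -0.02360787, -0.04475552],
       [-0.02060235,  0.18663977,  0.98221237,  0.87337925],
       [ 0.        ,  0.        ,  0.        ,  1.        ]])}
wrist {'fx': 273.40172841958554, 'fy': 273.40172841958554, 'cx': 255.31736390380917, 'cy': 189.65187754665126, 'hand_eye': array([[-2.11161399e-04,  2.52269272e-01, -9.67657052e-01,
        -1.54807128e-01],
       [ 9.99999931e-01,  3.48275391e-04, -1.27423456e-04,
        -3.56070339e-04],
       [ 3.04866115e-04, -9.67657012e-01, -2.52269328e-01,
        -7.12262904e-02],
       [ 0.00000000e+00,  0.00000000e+00,  0.00000000e+00,
         1.00000000e+00]])}
```

View pics/scene0.png

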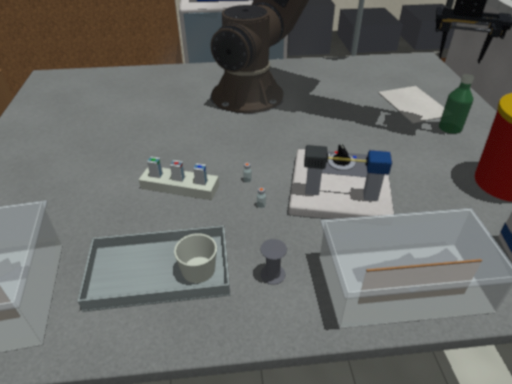

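View pics/top0.png

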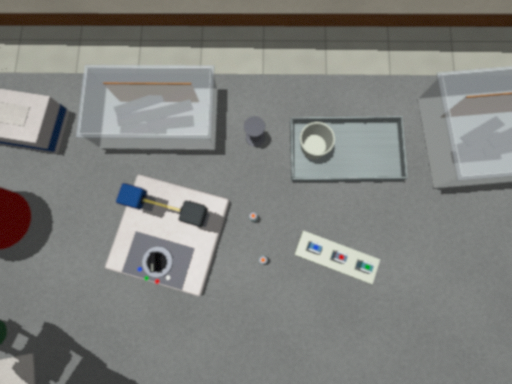

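View pics/wrist0.png

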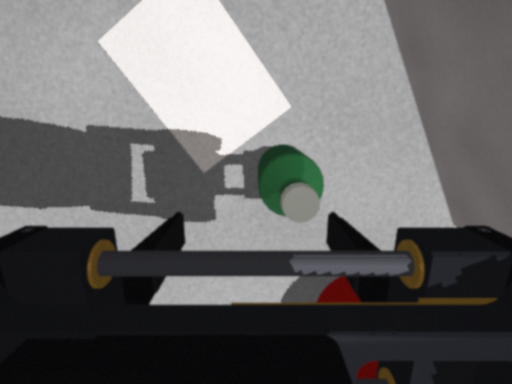

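```bash
cat > h.py <<'E'
import numpy as np,cv2,pickle
from scipy.spatial.transform import Rotation as R
def T_tool(s):
    T=np.eye(4);T[:3,:3]=R.from_rotvec(s["orientation"]).as_matrix();T[:3,3]=s["tool_pos"];return T
def camT(c,s=None):
    return c["T"] if "T" in c else T_tool(s)@c["hand_eye"]
def cloud(c,T):
    d=c["depth"];v,u=np.mgrid[:d.shape[0],:d.shape[1]]
    p=np.stack([(u-c["cx"])/c["fx"]*d,-(v-c["cy"])/c["fy"]*d,-d],-1)
    w=p@T[:3,:3].T+T[:3,3]; w[d==0]=np.nan
    return w
def ray(c,T,u,v,z):
    r=T[:3,:3]@np.array([(u-c["cx"])/c["fx"],-(v-c["cy"])/c["fy"],-1]);o=T[:3,3]
    return o+r*(z-o[2])/r[2]
def proj(c,T,p):
    q=(np.asarray(p)-T[:3,3])@T[:3,:3]; return c["cx"]+c["fx"]*q[0]/-q[2], c["cy"]-c["fy"]*q[1]/-q[2]
E
python3 - <<'E'
from h import *
d=pickle.load(open("d0.pkl","rb"))
c=d["top"];W=cloud(c,c["T"]);z=W[...,2]
np.set_printoptions(precision=4,suppress=True)
def rect(m):
    m=m.astype(np.uint8);n,l,st,_=cv2.connectedComponentsWithStats(m)
    for i in range(1,n):
        if st[i,4]>60:
            pts=W[l==i][:,:2].astype(np.float32);print(st[i],cv2.minAreaRect(pts*1000),W[l==i].mean(0))
print("z~30");rect((z>.022)&(z<.036)&(np.arange(384)[:,None]>160))
for a,b in[(.065,.085),(.13,.155),(.044,.056)]:
    print(a);m=((z>a)&(z<b)&(np.arange(384)[:,None]>110))
    n,l,st,ce=cv2.connectedComponentsWithStats(m.astype(np.uint8))
    for i in range(1,n):
        if st[i,4]>5: print(st[i],np.nanmean(W[l==i],0))
im=c["color"][:,:,::-1]
cv2.imwrite("pics/t1.png",cv2.resize(im[170:300,100:240],None,fx=5,fy=4.5,interpolation=3)[:600])
cv2.imwrite("pics/t2.png",cv2.resize(im[200:300,240:400],None,fx=5,fy=5,interpolation=3))
E
```

```text
z~30
[384 161  24  19  89] ((670.82568359375, -367.11322021484375), (35.49225616455078, 68.38685607910156), 39.898048400878906) [ 0.6739 -0.3704  0.0312]
[433 161  15  25  81] ((672.8974609375, -460.7554626464844), (66.89336395263672, 22.137794494628906), 24.614120483398438) [ 0.6722 -0.4606  0.0294]
[ 105  174  125  122 8074] ((520.154052734375, 190.7332305908203), (239.37850952148438, 240.28836059570312), 75.33234405517578) [0.5124 0.1879 0.0306]
[292 175  91   5 222] ((659.1531372070312, -216.14862060546875), (218.8565673828125, 9.573761940002441), 89.50505065917969) [ 0.659  -0.2139  0.0315]
[  0 191  28  58 203] ((545.3240356445312, 567.135009765625), (50.45012664794922, 140.94247436523438), 86.53594207763672) [0.5431 0.5566 0.0292]
[ 295  231   86   53 1634] ((471.2911376953125, -212.89999389648438), (190.33006286621094, 60.220272064208984), 70.18109130859375) [ 0.4708 -0.2113  0.0304]
0.065
[  0 111  53  35 265] [0.7566 0.5081 0.0753]
[433 111  48  72 376] [ 0.7218 -0.4581  0.0749]
[244 116  22  21 351] [ 0.7733 -0.0142  0.0804]
[300 122  35  34 198] [ 0.7511 -0.166   0.0688]

[... 1229 characters left out ...]
504 178   8   2   8] [ 0.66   -0.6133  0.051 ]
[470 181  11   1  11] [ 0.6524 -0.5381  0.0492]
[484 180   7   1   7] [ 0.6552 -0.5662  0.0494]
[449 183   6   1   6] [ 0.6465 -0.4817  0.0509]
[458 182  10   1  10] [ 0.6492 -0.5074  0.0513]
[  0 189  22  57 174] [0.5452 0.554  0.0503]
[152 197   3   4   8] [0.5984 0.2253 0.0506]
[148 203   5   8  17] [0.5784 0.2302 0.0501]
[250 212   7   7  40] [ 0.5627 -0.0143  0.0513]
[204 214   5  13  13] [0.5498 0.0953 0.0503]
[332 250   4  10  12] [ 0.4742 -0.2003  0.0498]
[157 252  10  20  85] [0.452  0.1977 0.047 ]
[147 255   3  11  17] [0.4535 0.2276 0.0451]
[260 256   7   8  42] [ 0.4616 -0.0392  0.0518]
[357 260   4  10  12] [ 0.4534 -0.2571  0.0492]
```

View pics/t1.png

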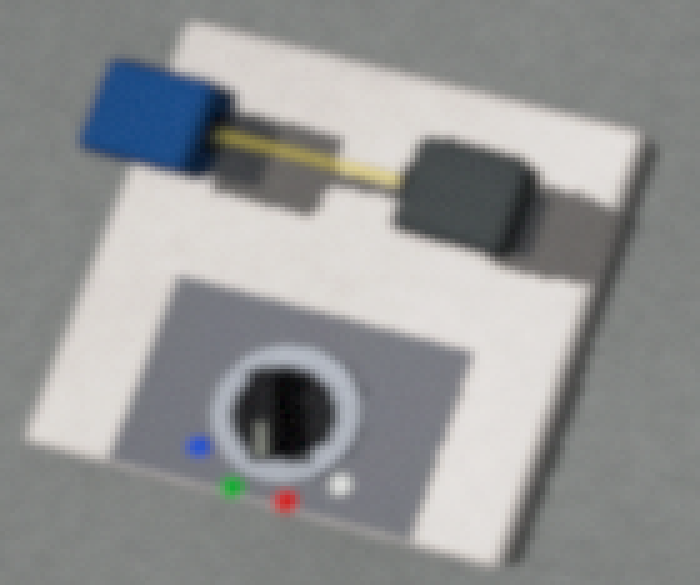

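View pics/t2.png

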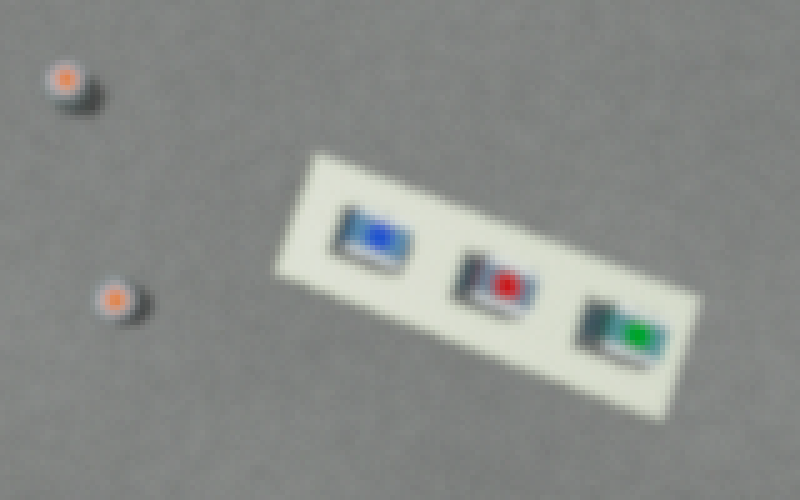

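```bash
cat >> h.py <<'E'
np.set_printoptions(precision=4,suppress=True)
def target(pos,yang):
    # tool x down, tool y at world yaw yang(deg)
    a=np.radians(yang);y=np.array([np.cos(a),np.sin(a),0]);x=np.array([0,0,-1.]);T=np.eye(4)
    T[:3,0]=x;T[:3,1]=y;T[:3,2]=np.cross(x,y);T[:3,3]=pos;return T
def delta(T0,T1):
    D=np.linalg.inv(T0)@T1
    return R.from_matrix(D[:3,:3]).as_rotvec(), D[:3,3]*100
E
python3 - <<'E'
from h import *
from plant import env
s=env.observe();T=T_tool(s);print(T)
for ya in (70,-110,72.8,-107.2):
    print(ya,delta(T,target([.452,.2085,.30],ya)))
d=pickle.load(open("d0.pkl","rb"));c=d["top"];W=cloud(c,c["T"])
m=np.zeros((384,512),bool);m[251:272,150:157]=1;m&=(W[...,2]>.068)&(W[...,2]<.085)
print(cv2.minAreaRect(W[m][:,:2].astype(np.float32)*1000))
E
```

```text
[[-0.0004  0.4257  0.9048  0.266 ]
 [-0.0007  0.9048 -0.4257  0.5654]
 [-1.     -0.0008 -0.0001  0.2282]
 [ 0.      0.      0.      1.    ]]
70 (array([-0.0907, -0.0001,  0.0008]), array([ -7.1627, -24.3794,  32.0251]))
-110 (array([3.0509, 0.0012, 0.0002]), array([ -7.1627, -24.3794,  32.0251]))
72.8 (array([-0.1396, -0.0002,  0.0008]), array([ -7.1627, -24.3794,  32.0251]))
-107.2 (array([3.002 , 0.0012, 0.0002]), array([ -7.1627, -24.3794,  32.0251]))
((453.3470764160156, 208.30438232421875), (44.20948791503906, 12.686185836791992), 5.696976184844971)
```

Call:
{"op": "servo_tool", "data": {
  "rows": [
    [[0, 0, 0, -4, 0, 0, 0.6], [-0.2, 0, 0, -4, -12, 16, 0.6], [-0.4, 0, 0, -4, -24.4, 32, 0.6], [-0.49, 0, 0, -4, -24.4, 32, 0.6], [-0.49, 0, 0, -4, -24.4, 32, 0.6], [-0.49, 0, 0, -4, -24.4, 32, 0.6], [-0.49, 0, 0, -4, -24.4, 32, 0.6], [-0.49, 0, 0, -4, -24.4, 32, 0.6], [-0.49, 0, 0, -4, -24.4, 32, 0.6], [-0.49, 0, 0, -4, -24.4, 32, 0.6]]
  ]
}}

```text
time: 1.15
tool_pos: [0.4534, 0.2048, 0.2685]
orientation: [-0.037, 1.57, 0.036]
ft_force: [-0.6, 0.8, 0.4]
gripper_width: 0.0572
```

```bash
python3 - <<'E'
from h import *
from plant import env
s=env.observe();c=env.read_camera("wrist");print(T_tool(s),s["time"])
pickle.dump((s,c),open("w1.pkl","wb"))
T=camT(c,s);print(proj(c,T,[.452,.2085,.074]))
cv2.imwrite("pics/w1.png",c["color"][:,:,::-1])
im=c["color"][60:230,150:360,::-1]
cv2.imwrite("pics/w1c.png",cv2.resize(im,None,fx=3.5,fy=3.5,interpolation=3))
E
```

```text
[[ 0.0002 -0.0462  0.9989  0.4534]
 [-0.0006  0.9989  0.0462  0.2048]
 [-1.     -0.0007  0.0001  0.2685]
 [ 0.      0.      0.      1.    ]] 1.15
(np.float64(258.3174740705927), np.float64(173.98383663396848))
```

View pics/w1c.png

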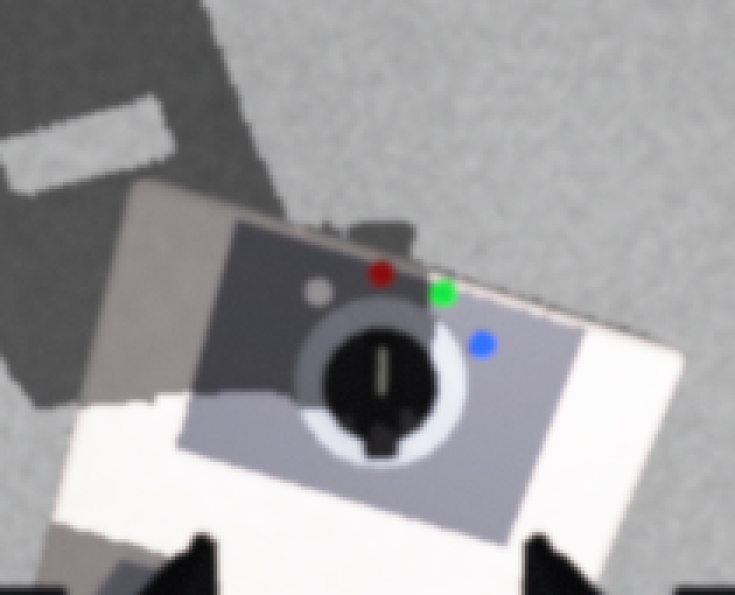

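```bash
python3 - <<'E'
from h import *
from plant import env
s,c=pickle.load(open("w1.pkl","rb"));T=camT(c,s);W=cloud(c,T);z=W[...,2]
m=(z>.068)&(z<.085);m[:130]=0;m[215:]=0;m[:,:230]=0;m[:,290:]=0
n,l,st,_=cv2.connectedComponentsWithStats(m.astype(np.uint8))
for i in range(1,n):
    if st[i,4]>30:print(st[i],cv2.minAreaRect(W[l==i][:,:2].astype(np.float32)*1000),W[l==i].mean(0))
m=(z>.022)&(z<.036)
print(ray(c,T,150+380/3.5,60+372/3.5,.074))
for u,v in[(380,273),(443,293),(482,344),(318,292)]:print(ray(c,T,150+u/3.5-.4,60+v/3.5-.4,.03))
print(delta(T_tool(s),target([.4527,.208,.062],92.6)))
E
```

```text
[254 157  11  34 354] ((452.4265441894531, 209.49607849121094), (44.33252716064453, 13.223420143127441), 2.5566964149475098) [0.4516 0.2091 0.0721]
[0.4419 0.2083 0.074 ]
[0.4084 0.2066 0.03  ]
[0.4152 0.2326 0.03  ]
[0.4353 0.25   0.03  ]
[0.4172 0.1818 0.03  ]
(array([0.0008, 0.0001, 0.0007]), array([20.6515,  0.3372, -0.061 ]))
```

Call:
{"op": "servo_tool", "data": {
  "rows": [
    [[0, 0, 0, 5, 0.4, -0.1, 0.5], [0, 0, 0, 10, 0.4, -0.1, 0.5], [0, 0, 0, 14, 0.4, -0.1, 0.5], [0, 0, 0, 17, 0.4, -0.1, 0.5], [0, 0, 0, 19, 0.4, -0.1, 0.5], [0, 0, 0, 20.5, 0.4, -0.1, 0.5], [0, 0, 0, 20.5, 0.4, -0.1, 0.5], [0, 0, 0, 20.5, 0.4, -0.1, 0.5]]
  ],
  "squeeze": 20
}}

```text
time: 2.0
tool_pos: [0.4503, 0.2133, 0.0638]
orientation: [-0.04, 1.571, 0.04]
ft_force: [-0.3, 0.3, -0.6]
gripper_width: 0.0479
```

Call:
{"op": "servo_tool", "data": {
  "rows": [
    [[0, 0, 0, 0, 0, 0, 0.3], [0, 0, 0, 0, 0, 0, 0.2], [0, 0, 0, 0, 0, 0, 0], [0, 0, 0, 0, 0, 0, 0], [0, 0, 0, 0, 0, 0, 0], [0, 0, 0, 0, 0, 0, 0], [0, 0, 0, 0, 0, 0, 0]]
  ]
}}

```text
time: 2.7
tool_pos: [0.4508, 0.2096, 0.0641]
orientation: [-0.043, 1.571, 0.037]
ft_force: [3.7, -33.5, 9.2]
gripper_width: 0.0139
```

Call:
{"op": "servo_tool", "data": {
  "rows": [
    [[0, 0, 0, 0, -0.37, 0.1, 0], [0, 0, 0, 0, -0.37, 0.1, 0], [0, 0, 0, 0, -0.37, 0.1, 0]]
  ]
}}

```text
time: 3.0
tool_pos: [0.451, 0.2088, 0.0641]
orientation: [-0.039, 1.572, 0.039]
ft_force: [-5.9, 1.8, 7.0]
gripper_width: 0.0139
```

Call:
{"op": "servo_tool", "data": {
  "rows": [
    [[0.1, 0, 0, 0, 0, 0.05, 0], [0.2, 0, 0, 0, 0, 0.05, 0], [0.3, 0, 0, 0, 0, 0.05, 0], [0.4, 0, 0, 0, 0, 0.05, 0], [0.5, 0, 0, 0, 0, 0.05, 0], [0.6, 0, 0, 0, 0, 0.05, 0], [0.61, 0, 0, 0, 0, 0.05, 0], [0.61, 0, 0, 0, 0, 0.05, 0], [0.61, 0, 0, 0, 0, 0.05, 0]]
  ]
}}

```text
time: 3.9
tool_pos: [0.4516, 0.2103, 0.0641]
orientation: [0.44, 1.527, -0.438]
ft_force: [-7.1, 16.2, 6.1]
gripper_width: 0.0139
```

Call:
{"op": "servo_tool", "data": {
  "rows": [
    [[0, 0, 0, 0, 0, 0, 0.3], [0, 0, 0, 0, 0, 0, 0.5], [0, 0, 0, 0, 0, 0, 0.5], [0, 0, 0, -3, 0, 0, 0.5], [0, 0, 0, -8, 0, 0, 0.5], [0, 0, 0, -13, 0, 0, 0.5], [0, 0, 0, -18, 0, 0, 0.5], [0, 0, 0, -20, 0, 0, 0.5], [0, 0, 0, -20, 0, 0, 0.5]]
  ]
}}

```text
time: 4.8
tool_pos: [0.4531, 0.2089, 0.2666]
orientation: [0.441, 1.521, -0.436]
ft_force: [0.2, -0.5, -0.3]
gripper_width: 0.0471
```

```bash
python3 - <<'E'
from h import *
from plant import env
s=env.observe();c=env.read_camera("wrist");T=camT(c,s);W=cloud(c,T);z=W[...,2]
print(T_tool(s))
m=(z>.068)&(z<.085);m[:130]=0;m[215:]=0;m[:,:220]=0;m[:,300:]=0
n,l,st,_=cv2.connectedComponentsWithStats(m.astype(np.uint8))
for i in range(1,n):
    if st[i,4]>30:print(st[i],cv2.minAreaRect(W[l==i][:,:2].astype(np.float32)*1000),W[l==i].mean(0))
im=c["color"][60:230,150:360,::-1]
cv2.imwrite("pics/w2c.png",cv2.resize(im,None,fx=3,fy=3,interpolation=3))
# rack hover: green at .4510,-.269 ; jaw along rack x (yaw -19.8) or +160.2
for ya in(-19.8,160.2):print(ya,delta(T_tool(s),target([.4512,-.2687,.28],ya)))
E
```

```text
[[ 0.0055  0.5312  0.8472  0.4531]
 [ 0.0017  0.8472 -0.5313  0.2089]
 [-1.      0.0044  0.0038  0.2666]
 [ 0.      0.      0.      1.    ]]
[250 157  11  34 367] ((452.64697265625, 209.35958862304688), (13.283693313598633, 43.90413284301758), 57.617000579833984) [0.4523 0.2095 0.0722]
-19.8 (array([ 1.3563,  0.0002, -0.0062]), array([ -1.4179, -40.5576,  25.2192]))
160.2 (array([-1.7853,  0.0066,  0.0002]), array([ -1.4179, -40.5576,  25.2192]))
```

View pics/w2c.png

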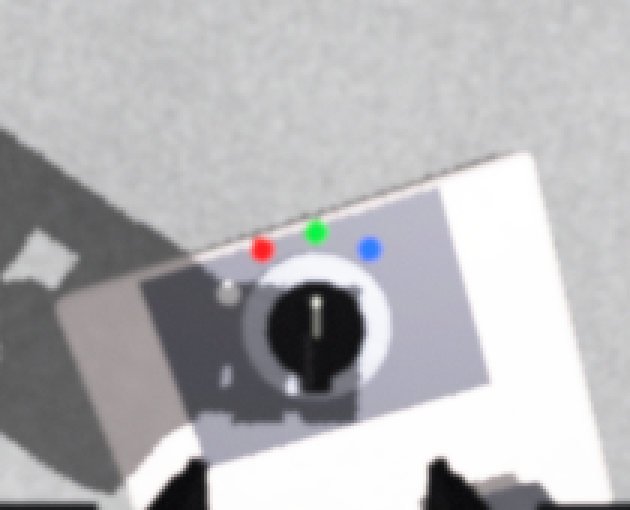

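Call:
{"op": "servo_tool", "data": {
  "rows": [
    [[0.14, 0, 0, -1.4, -4, 2.5, 0.5], [0.28, 0, 0, -1.4, -8, 5, 0.5], [0.42, 0, 0, -1.4, -12, 7.5, 0.5], [0.56, 0, 0, -1.4, -16, 10, 0.5], [0.7, 0, 0, -1.4, -20, 12.5, 0.5], [0.84, 0, 0, -1.4, -24, 15, 0.5], [0.98, 0, 0, -1.4, -28, 17.5, 0.5], [1.12, 0, 0, -1.4, -32, 20, 0.5], [1.25, 0, 0, -1.4, -36.5, 22.7, 0.5], [1.35, 0, 0, -1.4, -40.5, 25.2, 0.5]]
  ]
}}

```text
time: 5.85
tool_pos: [0.4498, -0.2701, 0.2757]
orientation: [1.458, 1.029, -1.46]
ft_force: [1.2, -0.6, -0.5]
gripper_width: 0.0475
```

Call:
{"op": "servo_tool", "data": {
  "rows": [
    [[0, 0, 0, 0, 0, 0, 0.6], [0, 0, 0, 0, 0, 0, 0.6], [0, 0, 0, 0, 0, 0, 0.6]]
  ]
}}

```text
time: 6.15
tool_pos: [0.4504, -0.2672, 0.2765]
orientation: [1.454, 1.032, -1.455]
ft_force: [-0.1, -0.2, 0.4]
gripper_width: 0.057
```

```bash
python3 - <<'E'
from h import *
from plant import env
s=env.observe();c=env.read_camera("wrist");T=camT(c,s);W=cloud(c,T);z=W[...,2]
pickle.dump((s,c),open("w3.pkl","wb"))
print(T_tool(s))
t=env.read_camera("top");cv2.imwrite("pics/t3.png",t["color"][:,:,::-1])
m=(z>.068)&(z<.085);m[235:]=0
n,l,st,_=cv2.connectedComponentsWithStats(m.astype(np.uint8))
for i in range(1,n):
    if st[i,4]>30:print(st[i],cv2.minAreaRect(W[l==i][:,:2].astype(np.float32)*1000),W[l==i].mean(0))
cv2.imwrite("pics/w3.png",cv2.resize(c["color"][40:240,100:400,::-1],None,fx=2.6,fy=2.6,interpolation=3))
E
```

```text
[[-0.0017  0.9435 -0.3315  0.4504]
 [ 0.0016 -0.3315 -0.9435 -0.2672]
 [-1.     -0.0021 -0.0009  0.2765]
 [ 0.      0.      0.      1.    ]]
[250  67  18  24 419] ((492.11553955078125, -157.00062561035156), (26.05178451538086, 20.970129013061523), 70.85011291503906) [ 0.492  -0.1571  0.0747]
[250 118  17  22 349] ((471.8905334472656, -213.27870178222656), (26.23326873779297, 20.585187911987305), 70.50147247314453) [ 0.4719 -0.2129  0.0748]
[250 165  16  20 311] ((451.5122375488281, -269.46734619140625), (26.053573608398438, 20.105058670043945), 70.7190170288086) [ 0.4516 -0.2691  0.0746]
[493 220  19  13 129] ((752.8140258789062, -452.48394775390625), (26.633747100830078, 3.3631253242492676), 4.317075729370117) [ 0.7504 -0.4521  0.0756]
```

View pics/w3.png

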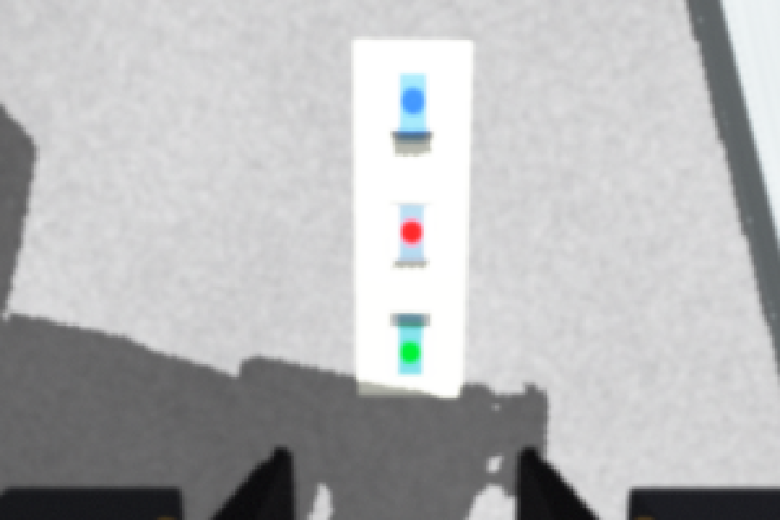

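Call:
{"op": "servo_tool", "data": {
  "rows": [
    [[0, 0, 0, 5, 0.18, 0.17, 0.6], [0, 0, 0, 10, 0.18, 0.17, 0.6], [0, 0, 0, 14, 0.18, 0.17, 0.6], [0, 0, 0, 16, 0.18, 0.17, 0.6], [0, 0, 0, 16, 0.18, 0.17, 0.6], [0, 0, 0, 16, 0.18, 0.17, 0.6], [0, 0, 0, 16, 0.18, 0.17, 0.6]]
  ]
}}

```text
time: 6.95
tool_pos: [0.4525, -0.2704, 0.1191]
orientation: [1.454, 1.027, -1.453]
ft_force: [-0.3, -0.2, 0.7]
gripper_width: 0.0575
```

```bash
python3 - <<'E'
from h import *
from plant import env
s=env.observe();print(T_tool(s),delta(T_tool(s),target([.4515,-.2694,.055],-19.4)))
E
```

```text
[[ 0.002   0.9434 -0.3318  0.4525]
 [-0.0014 -0.3318 -0.9434 -0.2704]
 [-1.      0.0023  0.0007  0.1191]
 [ 0.      0.      0.      1.    ]] (array([ 0.0004,  0.0007, -0.0023]), array([ 6.4113, -0.1441, -0.06  ]))
```

Call:
{"op": "servo_tool", "data": {
  "rows": [
    [[0, 0, 0, 3, -0.1, -0.05, 0.6], [0, 0, 0, 5, -0.1, -0.05, 0.6], [0, 0, 0, 6.4, -0.1, -0.05, 0.6], [0, 0, 0, 6.4, -0.1, -0.05, 0.6], [0, 0, 0, 6.4, -0.1, -0.05, 0.6], [0, 0, 0, 6.4, -0.1, -0.05, 0.6]]
  ]
}}

```text
time: 7.55
tool_pos: [0.4516, -0.2699, 0.0549]
orientation: [1.454, 1.027, -1.453]
ft_force: [-0.3, 0.8, 0.4]
gripper_width: 0.0574
```

```bash
python3 - <<'E'
from h import *
from plant import env
s=env.observe();c=env.read_camera("wrist");T=camT(c,s)
p=[]
for i in range(5):
    s=env.observe();p.append(s["tool_pos"]);env.read_camera("top")
print(np.array(p));print(T_tool(s),delta(T_tool(s),target([.4515,-.2694,.055],-19.4)))
cv2.imwrite("pics/w4.png",cv2.resize(c["color"][120:330,130:390,::-1],None,fx=2.8,fy=2.8,interpolation=3))
E
```

```text
[[ 0.4516 -0.2699  0.0549]
 [ 0.4515 -0.2698  0.0547]
 [ 0.4514 -0.2697  0.0545]
 [ 0.4513 -0.2697  0.0543]
 [ 0.4512 -0.2697  0.0541]]
[[ 0.0007  0.9431 -0.3325  0.4512]
 [-0.0004 -0.3325 -0.9431 -0.2697]
 [-1.      0.0008  0.0002  0.0541]
 [ 0.      0.      0.      1.    ]] (array([-0.0004,  0.0002, -0.0008]), array([-0.0902,  0.0157, -0.0325]))
```

View pics/w4.png

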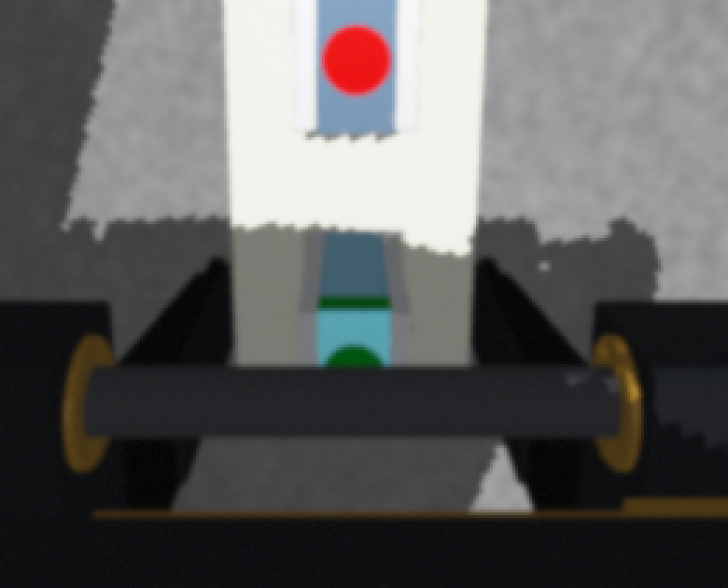

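Call:
{"op": "servo_tool", "data": {
  "rows": [
    [[0, 0, 0, 0, 0, 0, 0.4], [0, 0, 0, 0, 0, 0, 0.3], [0, 0, 0, 0, 0, 0, 0.2], [0, 0, 0, 0, 0, 0, 0.1], [0, 0, 0, 0, 0, 0, 0.1], [0, 0, 0, 0, 0, 0, 0.1], [0, 0, 0, 0, 0, 0, 0.1]]
  ],
  "squeeze": 20
}}

```text
time: 8.55
tool_pos: [0.4511, -0.2695, 0.0535]
orientation: [1.455, 1.029, -1.454]
ft_force: [0.7, 0.2, -0.1]
gripper_width: 0.0219
```

Call:
{"op": "servo_tool", "data": {
  "rows": [
    [[0, 0, 0, -0.5, 0, 0, 0.1], [0, 0, 0, -1.5, 0, 0, 0.1], [0, 0, 0, -2.5, 0, 0, 0.1], [0, 0, 0, -4, 0, 0, 0.1], [0, 0, 0, -6, 0, 0, 0.1], [0, 0, 0, -9, 0, 0, 0.1], [0, 0, 0, -13, 0, 0, 0.1], [0, 0, 0, -17, 0, 0, 0.1], [0, 0, 0, -19, 0, 0, 0.1], [0, 0, 0, -19, 0, 0, 0.1]]
  ]
}}

```text
time: 9.55
tool_pos: [0.4515, -0.2698, 0.2471]
orientation: [1.454, 1.024, -1.452]
ft_force: [0.0, -0.5, -1.0]
gripper_width: 0.0218
```

```bash
python3 - <<'E'
from h import *
from plant import env
d=pickle.load(open("d0.pkl","rb"))
# beam estimate from the first top picture: yellow pixels, z=.13
s=env.observe();print(s["gripper_width"],T_tool(s))
for n in("top","scene"):
    c=d[n];T=c["T"];im=c["color"].astype(int);
    m=(im[...,0]>130)&(im[...,1]>120)&(im[...,2]<110)&(abs(im[...,0]-im[...,1])<60)
    if n=="top": m[:180]=0;m[230:]=0
    else: m[:145]=0;m[175:]=0
    m[:,:100 if n=="top" else 315]=0;m[:,(220 if n=="top" else 385):]=0
    v,u=np.nonzero(m);P=np.array([ray(c,T,a,b,.13) for a,b in zip(u,v)])
    vx,vy,_,_=cv2.fitLine(P[:,:2].astype(np.float32),2,0,.01,.01).ravel()
    t=P[:,:2]@[vx,vy];print(n,len(P),P.mean(0),(P[t.argmin()],P[t.argmax()]),np.degrees(np.arctan2(vy,vx)))
    W=cloud(c,T);z=W[...,2]
    mm=(z>.138)&(z<.155)&(abs(W[...,0]-.575)<.09)&(abs(W[...,1]-.175)<.12)
    k,l,st,_=cv2.connectedComponentsWithStats(mm.astype(np.uint8))
    for i in range(1,k):
        if st[i,4]>30:print(n,st[i],cv2.minAreaRect(W[l==i][:,:2].astype(np.float32)*1000),W[l==i].mean(0))
c=env.read_camera("wrist");cv2.imwrite("pics/w5.png",c["color"][:,:,::-1])
c=env.read_camera("scene");cv2.imwrite("pics/s5.png",c["color"][:,:,::-1])
a=np.radians(-14.7);
print("deck-based",np.array([.5202,.1907])+.055*np.array([np.cos(a),np.sin(a)]))
E
```

```text
0.021770574289567763 [[ 0.0043  0.9431 -0.3324  0.4515]
 [-0.0034 -0.3324 -0.9431 -0.2698]
 [-1.      0.0052  0.0018  0.2471]
 [ 0.      0.      0.      1.    ]]
top 54 [0.5754 0.1868 0.13  ] (array([0.5623, 0.1565, 0.13  ]), array([0.5831, 0.2142, 0.13  ])) 74.268814
top [116 183  29  26 522] ((590.6875610351562, 243.00076293945312), (52.09263610839844, 45.85850524902344), 75.10781860351562) [0.5901 0.2423 0.1475]
top [179 200  28  26 532] ((556.8720092773438, 111.14559936523438), (53.68156433105469, 47.65829849243164), 75.19373321533203) [0.5554 0.1089 0.1476]
scene 22 [0.5782 0.1937 0.13  ] (array([0.567 , 0.1393, 0.13  ]), array([0.583 , 0.2153, 0.13  ])) 77.12295
scene [305 145  24  16 309] ((560.2144165039062, 111.03143310546875), (51.93048095703125, 46.09381866455078), 76.16716003417969) [0.564  0.1091 0.1452]
scene [367 151  26  16 330] ((595.064208984375, 243.5506591796875), (51.44749450683594, 47.24790573120117), 78.74430847167969) [0.5995 0.2425 0.1451]
deck-based [0.5734 0.1767]
```

View pics/w5.png

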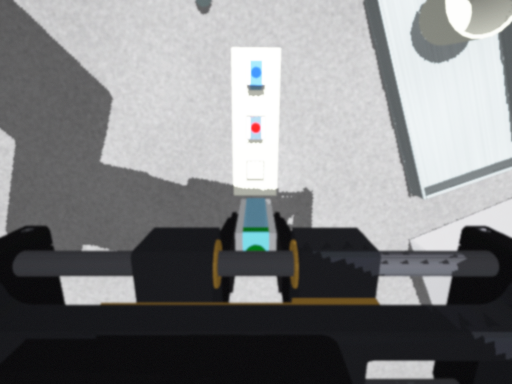

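View pics/s5.png

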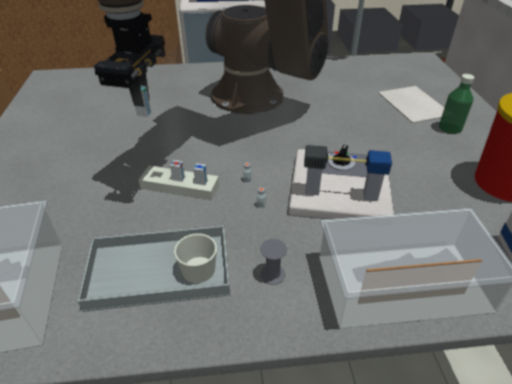

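```bash
python3 - <<'E'
from h import *
from plant import env
s=env.observe();print(delta(T_tool(s),target([.5736,.1772,.25],-14.9)))
E
```

```text
(array([-0.0789, -0.    , -0.    ]), array([ -0.6383,  -3.242 , -46.1902]))
```

Call:
{"op": "servo_tool", "data": {
  "rows": [
    [[-0.01, 0, 0, -0.6, -0.1, -2, 0.1], [-0.02, 0, 0, -0.6, -0.5, -6, 0.1], [-0.03, 0, 0, -0.6, -0.8, -11, 0.1], [-0.04, 0, 0, -0.6, -1.1, -16, 0.1], [-0.05, 0, 0, -0.6, -1.5, -21, 0.1], [-0.06, 0, 0, -0.6, -1.8, -26, 0.1], [-0.07, 0, 0, -0.6, -2.2, -31, 0.1], [-0.08, 0, 0, -0.6, -2.5, -36, 0.1], [-0.08, 0, 0, -0.6, -2.9, -41, 0.1], [-0.08, 0, 0, -0.6, -3.1, -44, 0.1]]
  ]
}}

```text
time: 10.65
tool_pos: [0.5678, 0.1588, 0.2477]
orientation: [1.394, 1.078, -1.399]
ft_force: [-0.7, -0.2, -1.0]
gripper_width: 0.0218
```

Call:
{"op": "servo_tool", "data": {
  "rows": [
    [[0, 0, 0, 0, -0.1, -1.5, 0.1], [0, 0, 0, 0, -0.15, -2.2, 0.1], [0, 0, 0, 0, -0.15, -2.2, 0.1], [0, 0, 0, 0, -0.15, -2.2, 0.1], [0, 0, 0, 0, -0.15, -2.2, 0.1], [0, 0, 0, 0, -0.15, -2.2, 0.1]]
  ]
}}

```text
time: 11.25
tool_pos: [0.5723, 0.1764, 0.2498]
orientation: [1.398, 1.075, -1.398]
ft_force: [-0.3, -0.4, -1.4]
gripper_width: 0.0223
```

```bash
python3 - <<'E'
from h import *
from plant import env
s=env.observe();c=env.read_camera("wrist");print(T_tool(s),delta(T_tool(s),target([.5736,.1772,.155],-14.9)))
cv2.imwrite("pics/w6.png",c["color"][:,:,::-1])
T=camT(c,s);W=cloud(c,T);z=W[...,2]
mm=(z>.138)&(z<.155)&(abs(W[...,0]-.575)<.1)&(abs(W[...,1]-.175)<.13)
k,l,st,_=cv2.connectedComponentsWithStats(mm.astype(np.uint8))
for i in range(1,k):
    if st[i,4]>30:print(st[i],cv2.minAreaRect(W[l==i][:,:2].astype(np.float32)*1000),W[l==i].mean(0))
E
```

```text
[[ 0.0002  0.9663 -0.2574  0.5723]
 [ 0.     -0.2574 -0.9663  0.1764]
 [-1.      0.0002 -0.0001  0.2498]
 [ 0.      0.      0.      1.    ]] (array([-0.0003, -0.0001, -0.0002]), array([ 9.4838,  0.0987, -0.1113]))
[ 233   89   50   59 2715] ((591.7554931640625, 243.42494201660156), (52.222389221191406, 45.83967590332031), 76.68415832519531) [0.5923 0.2452 0.1462]
```

View pics/w6.png

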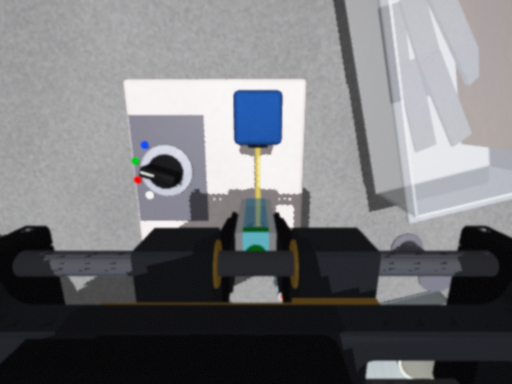

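```bash
python3 - <<'E'
from h import *
from plant import env
s=env.observe();c=env.read_camera("wrist")
T=camT(c,s);W=cloud(c,T);z=W[...,2]
mm=(z>.064)&(z<.085)&(np.hypot(W[...,0]-.4525,W[...,1]-.209)<.035)
print(mm.sum(),cv2.minAreaRect(W[mm][:,:2].astype(np.float32)*1000),W[mm].mean(0))
t=env.read_camera("top");Wt=cloud(t,t["T"]);zt=Wt[...,2]
mm=(zt>.066)&(zt<.085)&(np.hypot(Wt[...,0]-.4525,Wt[...,1]-.209)<.035)
print(mm.sum(),cv2.minAreaRect(Wt[mm][:,:2].astype(np.float32)*1000))
cv2.imwrite("pics/w7.png",cv2.resize(c["color"][130:220,110:220,::-1],None,fx=6,fy=6,interpolation=3))
# beam: yellow pixels
im=c["color"].astype(int);m=(im[...,0]>130)&(im[...,1]>110)&(im[...,2]<110);m[:145]=0;m[230:]=0
v,u=np.nonzero(m);P=np.array([ray(c,T,a,b,.13) for a,b in zip(u,v)]);print(len(P));
a=np.radians(-14.8);X=np.array([np.cos(a),np.sin(a)]);Y=np.array([-X[1],X[0]])
print("beam local x rel. to est:",((P[:,:2]-[.5736,.1772])@X).mean())
E
```

```text
449 ((454.24749755859375, 209.0939483642578), (14.259568214416504, 45.26889419555664), 57.8554573059082) [0.4553 0.2098 0.0716]
139 ((452.6875, 208.95249938964844), (14.144678115844727, 44.78525161743164), 58.424827575683594)
128
beam local x rel. to est: 0.00031555317987123135
```

View pics/w7.png

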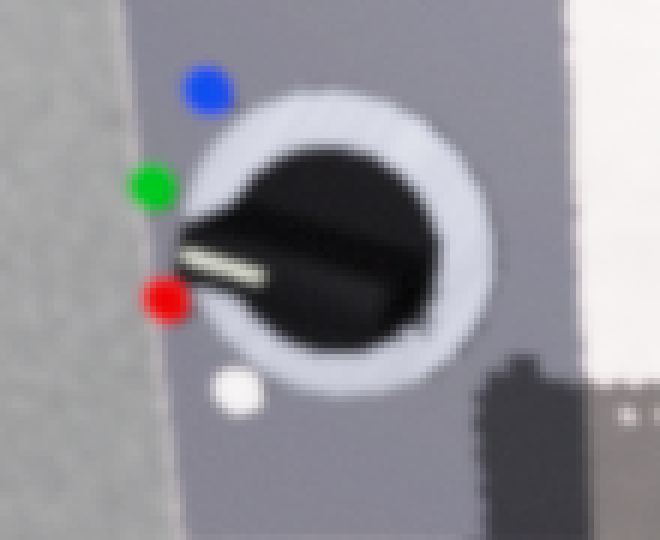

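Call:
{"op": "servo_tool", "data": {
  "rows": [
    [[0, 0, 0, 1, 0.08, -0.1, 0.1], [0, 0, 0, 2, 0.08, -0.1, 0.1], [0, 0, 0, 3, 0.08, -0.1, 0.1], [0, 0, 0, 4, 0.08, -0.1, 0.1], [0, 0, 0, 5, 0.08, -0.1, 0.1], [0, 0, 0, 5, 0.08, -0.1, 0.1]]
  ]
}}

```text
time: 12.0
tool_pos: [0.5728, 0.178, 0.1979]
orientation: [1.396, 1.077, -1.4]
ft_force: [0.2, 0.3, -1.8]
gripper_width: 0.0215
```

Call:
{"op": "servo_tool", "data": {
  "rows": [
    [[0, 0, 0, 1, 0, 0, 0.1], [0, 0, 0, 2, 0, 0, 0.1], [0, 0, 0, 3, 0, 0, 0.1], [0, 0, 0, 4, 0, 0, 0.1], [0, 0, 0, 4.5, 0, 0, 0.1], [0, 0, 0, 4.5, 0, 0, 0.1], [0, 0, 0, 4.5, 0, 0, 0.1], [0, 0, 0, 4.5, 0, 0, 0.1]]
  ]
}}

```text
time: 12.8
tool_pos: [0.5736, 0.1782, 0.1551]
orientation: [1.398, 1.075, -1.397]
ft_force: [0.4, 0.9, -1.4]
gripper_width: 0.022
```

```bash
python3 - <<'E'
from h import *
from plant import env
for i in range(8): t=env.read_camera("top")
s=env.observe();c=env.read_camera("wrist");sc=env.read_camera("scene")
print(s["time"],s["gripper_width"],s["ft_force"],T_tool(s),delta(T_tool(s),target([.5736,.1772,.1545],-14.9)))
cv2.imwrite("pics/w8.png",c["color"][:,:,::-1])
cv2.imwrite("pics/s8.png",cv2.resize(sc["color"][60:220,260:430,::-1],None,fx=4,fy=3.7,interpolation=3))
T=camT(c,s)
# green band/dot top in wrist: top at z=.177 ; scene: glass faces
im=c["color"].astype(int);m=(im[...,1]>im[...,0]+50)&(im[...,1]>im[...,2]+40);m[:150]=0;m[:, :200]=0;m[:,320:]=0
v,u=np.nonzero(m);print(len(u),u.mean(),v.mean(), proj(c,T,[.5736,.1772,.177]))
E
```

```text
13.2 0.021818368687279793 [ 0.4569  0.8274 -0.838 ] [[ 0.0002  0.9666 -0.2561  0.5734]
 [ 0.0001 -0.2561 -0.9666  0.1781]
 [-1.      0.0001 -0.0002  0.1547]
 [ 0.      0.      0.      1.    ]] (array([ 0.001 , -0.0002, -0.0001]), array([0.0232, 0.0465, 0.0858]))
129 255.27906976744185 237.56589147286823 (np.float64(256.98683795886484), np.float64(256.3777062534556))
```

View pics/w8.png

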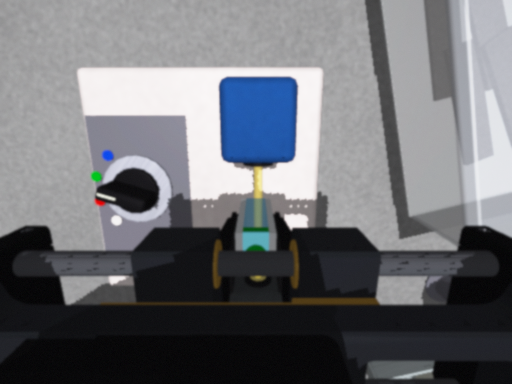

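View pics/s8.png

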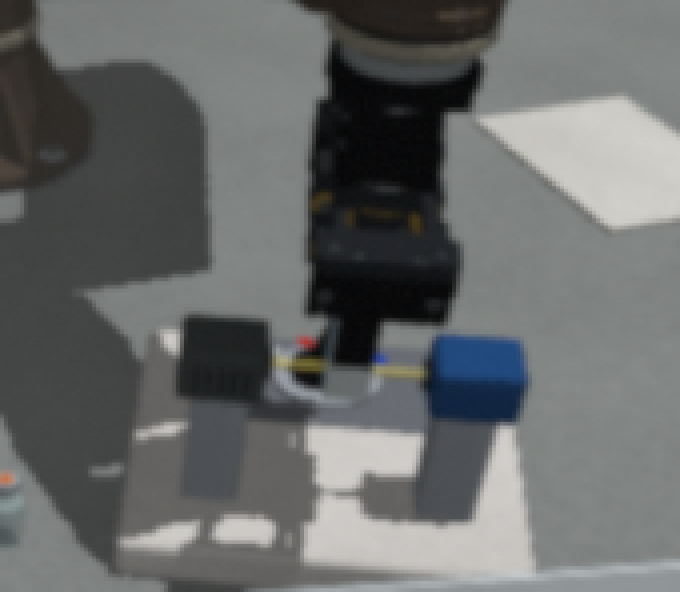

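```bash
python3 -c "
from plant import env
print(env.hand_in());s=env.observe();print(s['time'],s['gripper_width'],s['tool_pos'])"
```

```text
the job is handed in; nothing more can be done
None
the job is handed in; nothing more can be done
```

I turned the selector from red to green and let it settle there. After that I took the green glass out of the rack by its frosted sides. I handed the job in at about 13.3 s, with the gripper still holding the glass in the light path. The hand-in reports no verdict, so the result below rests on my own checks.

- **Selector:** the knob bar measured 57.6° to 58.4° from the wrist and top cameras, against 58.1° expected for green, or about 1.2 rad. In the last picture the pointer looks between green and red. I put that down to the slanted view, and the measured angles support it.
- **Knob grip:** when I first closed on the bar the gripper was about 4 mm off, which gave a brief 33 N side force. I recentred it before turning.
- **Grip on the glass:** the finger opening was 21.8 mm, matching the 22 mm width of the glass, with the fingers centred on it. No contact forces showed, and the wrist read about 1 N, which is the glass's weight.
- **Final position:** the gripper was within 1 mm and 0.1° of its target, and level. The beam should cross about 15 mm below the middle of the glass, at the centre of the window's width. I worked that height out from the gripper height rather than measuring it.
- **One disagreement:** the scene camera put the beam about 4 mm farther from the robot than the other estimates. The top and wrist cameras agreed with each other within about 1 mm, so I used those.
- **Other objects:** I did not re-measure the red and blue glasses, the tub, vials or spool at the end. After the lift, pictures showed them all in place, and the gripper never came near them afterwards.

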